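Seat the tile cutter's iron over the bench's hidden bearer

TASK

The cutting iron must stand on the low bench with solid wood right under it, or the board will bounce under the hammer. With closed fingertips press lightly along the board to feel where it stops giving: there a bearer is hidden beneath it, running straight across the bench from front to back. Then set the iron gently on the board, upright, squarely over the middle of the bearer and midway between front and back, its blade in line with the bearer, and let go, leaving the two cut pieces on the board and the loose tile where they are.

Things in the scene. Friction and masses are not known exactly. Their poses are not given: they have to be found in the camera images.
- bench: The low cutting bench: a rigid wooden frame 220 (x) by 520 (y) by 60 mm high; x across it (front to back), y along it, z up; origin: centre of its underside. A flat plywood board is let in flush with the frame's top. Unseen under the board are soft foam and one bearer: a wooden bar 40 mm wide (in y) that runs along x over the board's full width.
- bench_top (a point): Centre of the bench's top at the board's surface when nothing presses on it, 60 mm above the table; axes as the bench. The bearer's middle line crosses the bench parallel to x, anywhere within 90 mm of this point along y, elsewhere each time. It cannot be seen.
- board: The plywood board, 166 (x) by 459 (y) by 6 mm; origin: its centre, axes as the bench. It is stiff and lies on foam: pressed over the bearer it stands solid; pressed beside it, it tips about the bearer's nearer edge and sinks under the finger roughly with the square of the distance from that edge (2 to 3 mm for 7 N at 100 mm from the bearer's middle). It cracks at 50 N.
- hardie_mid (a point): Centre of the cutting iron, 40 mm above its underside: a dark steel blade on a foot plate, about 0.8 kg, 80 mm high, standing left of the bench. Foot 100 (x) by 50 (y) by 12 mm; on its middle the blade, 60 mm long (x), 22 mm thick (y), flat-sided from 12 to 62 mm up, then tapering to a ridge. x runs along blade and foot, z up; either end may face front.
- hardie_foot (a point): Centre of the underside of the cutting iron's foot plate, 40 mm below hardie_mid, with the same axes.
- star: A cut eight-pointed clay tile piece, about 40 mm across and 13 mm high, lying on the board near the bench's right (-y) end, over 165 mm from the board's middle. To be left alone. Origin: centre of its underside.
- slip: A narrow cut tile piece, 60 x 14 x 13 mm, lying on the board near the bench's left (+y) end, over 165 mm from the board's middle. To be left alone. Origin: centre of its underside.
- tile: A square flat white-glazed tile, 100 x 100 x 12 mm, lying on the table to the left of the bench, beyond the iron. To be left alone. Origin: centre of its underside.
There are look-alikes about, which are no part of the job. What is shaped like the part that bears hardie_mid but pink or red is not meant.

How it is judged:
By the outcome, as a careful person would: the job done as asked, in the order asked, and still so for the second after the job is handed in, with the robot touching nothing.
It also fails if it takes over 72 s, if anything falls off the work surface, if the arm or the gripper's body presses on something with over 40 N, if the wrist force passes 120 N, or if a joint passes its speed limit or range.

ROBOT

A 6-joint arm with a two-finger parallel gripper is mounted at the origin on the work surface. World frame = base frame: x ahead of the robot, y to its left, z up, the work surface at z = 0. Lengths are in m, angles in rad, forces in N, time in s.
With the tool pointing down it reaches from about 0.3 to 0.875 m from the base axis. Payload 6.4 kg.
Tool frame: the origin (TCP) lies at the very end of the fingers, on their centre line; the grasp point (between the pads) lies tcp_to_grasp behind it (tcp_to_grasp is the distance from the TCP to the grasp point, in m); z points along the fingers, x is the direction in which the jaws open and shut, and the axes are right-handed (so a half turn about z gives the same grasp; the last joint's range is limited). The gripper opens to 85 mm and grips with 20 to 120 N. Pads are 22 mm wide; open, the fingers measure 114 mm over their backs; the gripper's body (76 mm by 85 mm) begins 54 mm behind the grasp point. The pads swing forward as they close: fully open they stand 13 mm farther back than shut.
Start: joints at [1.135, 0.181, 1.607, -0, 1.354, -0.206], TCP at [0.131, 0.56, 0.231] pointing down, gripper open.
Joint ranges: [-2.99, 2.99], [-0.89, 2.07], [0.3, 2.58], [-1.14, 4.28], [0, 2.63], [-3.12, 3.12]. Speed limits (rad/s): [2.57, 2.57, 3.01, 3.14, 3.14, 3.14].

INTERFACE

Orientations are given as a 3x3 rotation matrix whose columns are the frame's x, y, z axes.
In Python, from bench import observe, camera, camera_params, close_job, tcp_to_grasp gives the robot as it stands.
- The arm moves only by the tool play_rows, never from a script. Its argument "targets" is a list of rows, each an object with "slide": the shift along the world's x, y, z in m, a list of three; "turn": the turn about the world's z in rad; "grip": the finger opening in m, from 0 to 0.0854. A call has 1 to 5 rows; each row shifts and turns the commanded pose from where the row before left it; what a row does not reach is not made up. A row lasts 1/8 s, in which the tool goes at most 62.5 mm and 10.7 degrees, less where a joint would pass 70% of its speed; a pose out of reach is approached as far as the arm can. A call with a gripper value outside its range is refused whole. The fingers move at their own pace and stop on an object; "newtons" is the grip in N (left out, the last holds). Time passes only in rows, so rows that do not move let the fingers close. It gives the time, the measured TCP pose, the force and the opening at its end, in the units of the state.
- observe(): the state, without advancing time (a new reading comes with each control period).
- camera(name): name is "scene" or "top"; returns the picture (420x560x3 uint8, red, green, blue); there is no depth.
- camera_params(name): a dict with "mtx" (3x3 intrinsics, pixels), "dist_coeffs" ([k1, k2, p1, p2, k3] as OpenCV has them; the pictures are not rectified), "R" (3x3) and "t" (3): a world point X has camera coordinates R X + t. Camera axes: x right, y down, z forward; pixel columns grow to the right and rows downward; lengths in m; the calibration is good to about 2 mm. A picture is of the moment at which its call begins. camera_params takes no time and is no camera call.
- close_job(): hands the job in, once; it reports no verdict.
The state is a dict: "t": time; "joint_positions": joint angles; "dq": joint speeds; "joint_torque": joint torques, N m; "eef_pos": TCP position; "tcp_rot": TCP orientation; "contact_force": force on the tool from outside, world axes, zero at the start; "ft_torque": the same for the moment, N m; "grip_width": finger opening in m.
Only numpy, scipy, OpenCV 4.12 (cv2) and the standard library are available. Lean on these libraries where they do the work, as an engineer would, in place of code of your own. Each camera call takes 0.05 s, during which the arm holds its last target.

## Working session

There is one attempt and no reset: what is moved stays moved. The work goes in short steps, Python scripts to look and compute and a tool call to move; the robot and the scene stay as the last step left them, time stands still between calls to the robot, and variables do not carry over. Pictures are saved under pics/ and viewed, and the job is handed in when it is done.

Besides the shell and the picture viewer there is one more tool, called after "Request:" by a JSON object that holds its "method" and its "body". play_rows: Moves the arm, as the interface text tells. Its arguments: {"type":"object","properties":{"targets":{"type":"array"},"newtons":{"type":"number"}},"required":["targets"]}

```bash
ls; mkdir -p pics; python3 - <<'E'
from bench import *
import cv2,numpy as np
for n in ["scene","top"]:
    im=camera(n); cv2.imwrite(f"pics/{n}0.png",im[:,:,::-1])
    print(n,camera_params(n))
print(observe(),tcp_to_grasp)
E
```

```text
pics
scene {'mtx': array([[475.87317336,   0.        , 282.68199775],
       [  0.        , 475.87317336, 213.46882964],
       [  0.        ,   0.        ,   1.        ]]), 'dist_coeffs': array([-0.05053735,  0.        ,  0.        ,  0.        ,  0.        ]), 'R': array([[ 0.21731527,  0.97586341, -0.0215562 ],
       [ 0.50318021, -0.13092221, -0.85420668],
       [-0.83641123,  0.1747855 , -0.51948655]]), 't': array([-0.19920873, -0.17660162,  1.47982465])}
top {'mtx': array([[402.39268099,   0.        , 281.11833646],
       [  0.        , 402.39268099, 206.074182  ],
       [  0.        ,   0.        ,   1.        ]]), 'dist_coeffs': array([-0.02323324,  0.        ,  0.        ,  0.        ,  0.        ]), 'R': array([[ 0.01865449, -0.99980201,  0.00692483],
       [-0.98771772, -0.01950277, -0.15502692],
       [ 0.15513128, -0.00394783, -0.98788598]]), 't': array([0.07867023, 0.4967848 , 1.1319145 ])}
{'t': 0.1, 'joint_positions': array([ 1.13469041e+00,  1.81485548e-01,  1.60786004e+00,  4.29145599e-05,
        1.35382897e+00, -2.06313342e-01]), 'dq': array([-5.97205042e-04, -2.30797325e-03, -4.58509044e-04, -1.35660996e-03,
        1.13393351e-03,  6.84940855e-05]), 'joint_torque': array([-7.50384479e-04, -4.45885062e+01, -3.52234268e+01, -4.10193834e-04,
        4.28534011e-03, -3.09269615e-05]), 'eef_pos': array([0.13074094, 0.55944625, 0.23048687]), 'tcp_rot': array([[ 2.27784035e-01,  9.73711423e-01, -7.06204543e-04],
       [ 9.73710461e-01, -2.27784837e-01, -1.41614421e-03],
       [-1.53977848e-03, -3.65063709e-04, -9.99998748e-01]]), 'contact_force': array([-0.67182022, -0.59263487, -0.43808835]), 'ft_torque': array([0.00636397, 0.03770013, 0.02584463]), 'grip_width': 0.08517438217089793} 0.0187
```

View pics/scene0.png

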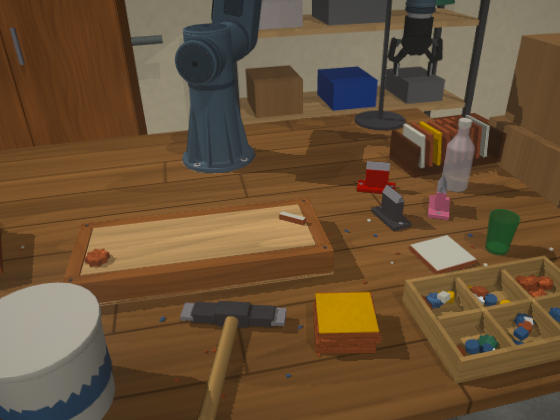

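View pics/top0.png

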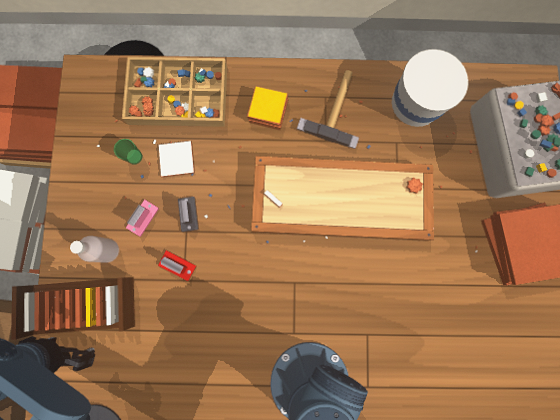

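The top view shows the bench at about (253-433, 157-238), the dark iron at (187,214), the pink look-alike at (141,217) and the red one at (177,265). The tile is at (176,158). Next I'll enlarge crops.

```bash
python3 - <<'E'
import cv2
t=cv2.imread("pics/top0.png"); s=cv2.imread("pics/scene0.png")
cv2.imwrite("pics/c1.png",cv2.resize(t[190:240,155:220],None,fx=12,fy=12,interpolation=cv2.INTER_CUBIC))
cv2.imwrite("pics/c2.png",cv2.resize(t[145:250,240:445],None,fx=3.9,fy=3.9,interpolation=cv2.INTER_CUBIC))
cv2.imwrite("pics/c3.png",cv2.resize(s[180:235,360:420],None,fx=10,fy=10,interpolation=cv2.INTER_CUBIC))
E
```

```text
(no output)
```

View pics/c1.png

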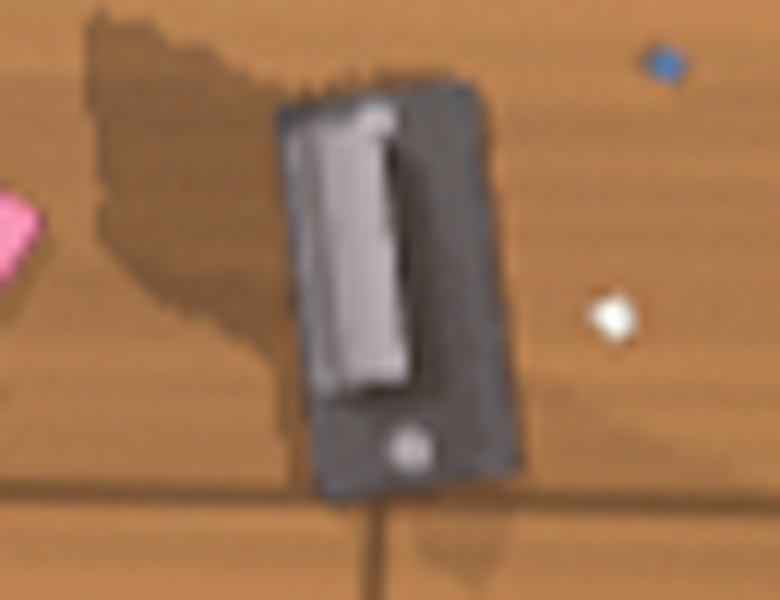

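View pics/c2.png

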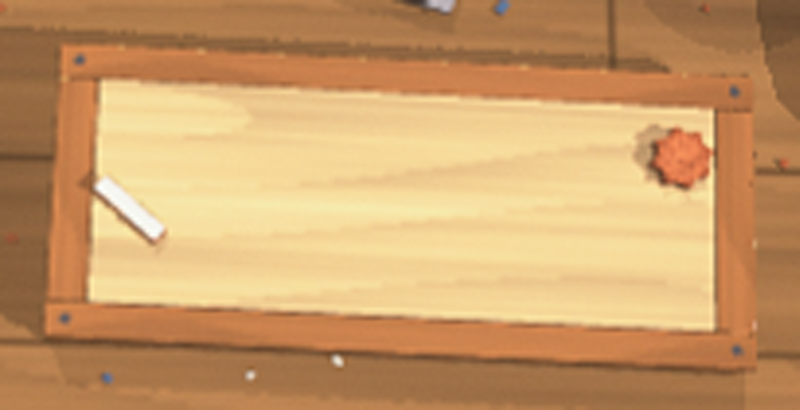

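View pics/c3.png

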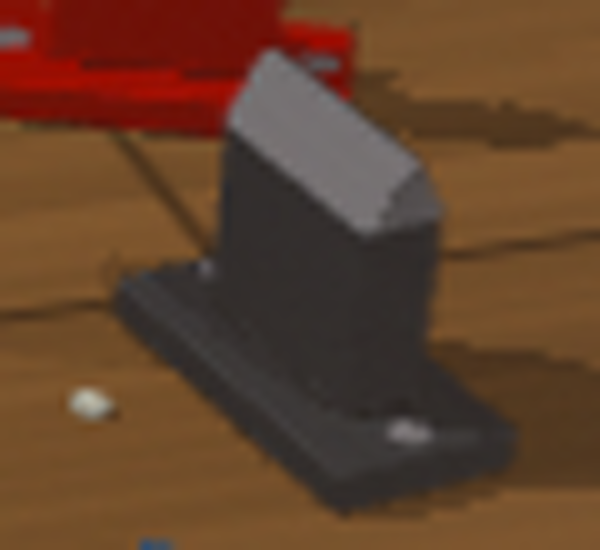

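```bash
cat > h.py <<'E'
from bench import *
import cv2,numpy as np
from scipy.optimize import least_squares
def proj(n,P):
    c=camera_params(n); r=cv2.Rodrigues(c["R"])[0]
    return cv2.projectPoints(np.array(P,float),r,c["t"],c["mtx"],c["dist_coeffs"])[0][:,0]
def unproj(n,uv,z):
    c=camera_params(n); u=cv2.undistortPoints(np.array(uv,float).reshape(-1,1,2),c["mtx"],c["dist_coeffs"])[:,0]
    d=np.c_[u,np.ones(len(u))]@c["R"]; C=-c["R"].T@c["t"]
    return C+d*((z-C[2])/d[:,2])[:,None]
def world(q,P):
    P=np.array(P,float); c,s=np.cos(q[2]),np.sin(q[2])
    z=q[3] if len(q)>3 else 0
    return np.c_[q[0]+c*P[:,0]-s*P[:,1],q[1]+s*P[:,0]+c*P[:,1],P[:,2]+z]
def fit(obs,q0):
    f=lambda q:np.concatenate([(proj(n,world(q,P))-np.array(uv)).ravel() for n,P,uv in obs])
    r=least_squares(f,q0,loss="soft_l1"); return r.x,f(r.x).reshape(-1,2)
E
python3 - <<'E'
from h import *
cr=lambda p,k,o:(np.array(p)+.5)/k-.5+np.array(o)
print("C",[-camera_params(n)["R"].T@camera_params(n)["t"] for n in("top","scene")])
bc=cr([(98,80),(716,107),(715,331),(89,302)],3.9,(240,145))
print(unproj("top",bc,.06))
# bench: left = +y, up = +x (top)
P=[(.083,.2295,.06),(.083,-.2295,.06),(-.083,-.2295,.06),(-.083,.2295,.06)]
print("board",fit([("top",P,bc)],[.6,0,0]))
oc=cr([(62,45),(750,75),(755,368),(47,333)],3.9,(240,145))
Q=[(.11,.26,.06),(.11,-.26,.06),(-.11,-.26,.06),(-.11,.26,.06)]
print("outer",fit([("top",Q,oc)],[.6,0,0]))
print("both",fit([("top",P,bc),("top",Q,oc)],[.6,0,0]))
sc=np.array([(93,241),(77,283)])
ic=cr([(278,108),(468,82),(520,468),(322,500)],12,(155,190))
I=[(.05,.025,.012),(.05,-.025,.012),(-.05,-.025,.012),(-.05,.025,.012)]
q,r=fit([("top",I,ic)],[.5,.3,0]); print("iron top",q,r)
# scene: foot top/bottom & ridge
ss=cr([(118,285),(345,483),(515,430),(345,510),(272,50),(415,165)],10,(360,180))
S=[(-.05,-.025,.012),(.05,-.025,.012),(.05,.025,.012),(.05,-.025,0),(-.03,0,.08),(.03,0,.08)]
q2,r2=fit([("scene",S,ss)],q); print("iron scene",q2,r2)
q3,r3=fit([("top",I,ic),("scene",S,ss)],q); print("both",q3)
E
```

```text
C [array([0.31362025, 0.09281194, 1.1946727 ]), array([ 1.3698955 , -0.08737245,  0.61360055])]
[[ 0.61103118  0.13797222  0.06      ]
 [ 0.60009678 -0.32317229  0.06      ]
 [ 0.43234088 -0.31630293  0.06      ]
 [ 0.44486178  0.1403598   0.06      ]]
board (array([ 0.52205505, -0.09027821, -0.02581041]), array([[ 0.33328647,  0.03368974],
       [-0.44058357,  0.32265389],
       [ 0.42849842, -0.27886753],
       [-0.32572001, -0.05672592]]))
outer (array([ 0.52270286, -0.08969608, -0.02675653]), array([[-0.58117295, -0.76012474],
       [ 0.93239523, -0.12351032],
       [ 0.69372304,  0.04108833],
       [-1.06104832,  0.67334504]]))
both (array([ 0.52232038, -0.09006824, -0.02603509]), array([[ 0.27052637, -0.07356152],
       [-0.50906394,  0.24979526],
       [ 0.34560747, -0.35541313],
       [-0.40294739, -0.16948302],
       [-0.48799628, -0.56949334],
       [ 1.0362472 , -0.05717458],
       [ 0.85602379,  0.11344758],
       [-0.90918271,  0.87824454]]))
iron top [0.47143358 0.36491691 0.17504478] [[-0.4276401  -0.11557433]
 [ 0.36700872 -0.50144185]
 [ 0.19416548  0.31028353]
 [-0.14409324  0.25686033]]
iron scene [0.47331661 0.36594746 0.17765147] [[-0.34945673 -0.55750867]
 [ 0.00234181 -0.30581007]
 [ 0.98330582  0.12764873]
 [-0.51772319  1.33512879]
 [-0.14249378  0.00322717]
 [ 0.21104581 -0.33598998]]
both [0.47236728 0.365805   0.18014101]
```

Request:
{"method": "play_rows", "body": {"targets": [{"slide": [0.0263, -0.0353, 0], "turn": 0.041, "grip": 0}, {"slide": [0.0263, -0.0353, 0], "turn": 0.041, "grip": 0}, {"slide": [0.0263, -0.0353, 0], "turn": 0.041, "grip": 0}, {"slide": [0.0263, -0.0353, 0], "turn": 0.041, "grip": 0}, {"slide": [0.0263, -0.0353, 0], "turn": 0.04, "grip": 0}], "newtons": 30}}

```text
t: 0.72
eef_pos: [0.2629, 0.3821, 0.231]
tcp_rot: [[0.024, 1.0, -0.0], [1.0, -0.024, -0.0], [-0.0, -0.0, -1.0]]
contact_force: [0.1, -0.0, 0.2]
grip_width: 0.0002
```

Request:
{"method": "play_rows", "body": {"targets": [{"slide": [0.0263, -0.0353, 0], "turn": 0, "grip": 0}, {"slide": [0.0263, -0.0353, 0], "turn": 0, "grip": 0}, {"slide": [0.0263, -0.0353, 0], "turn": 0, "grip": 0}, {"slide": [0.0263, -0.0353, 0], "turn": 0, "grip": 0}, {"slide": [0.0263, -0.0353, 0], "turn": 0, "grip": 0}]}}

```text
t: 1.35
eef_pos: [0.3944, 0.2056, 0.2311]
tcp_rot: [[0.026, 1.0, -0.0], [1.0, -0.026, 0.0], [0.0, -0.0, -1.0]]
contact_force: [1.2, 0.8, -0.2]
grip_width: -0.0003
```

Request:
{"method": "play_rows", "body": {"targets": [{"slide": [0.0263, -0.0353, -0.03], "turn": 0, "grip": 0}, {"slide": [0.0263, -0.0353, -0.03], "turn": 0, "grip": 0}, {"slide": [0.0263, -0.0353, -0.03], "turn": 0, "grip": 0}, {"slide": [0.0263, -0.0353, -0.03], "turn": 0, "grip": 0}, {"slide": [0.0263, -0.0353, -0.03], "turn": 0, "grip": 0}]}}

```text
t: 1.98
eef_pos: [0.526, 0.0291, 0.0801]
tcp_rot: [[0.026, 1.0, -0.0], [1.0, -0.026, 0.0], [0.0, -0.0, -1.0]]
contact_force: [0.5, 0.5, 0.4]
grip_width: -0.0
```

Request:
{"method": "play_rows", "body": {"targets": [{"slide": [0, 0, -0.012], "turn": 0, "grip": 0}, {"slide": [0, 0, -0.005], "turn": 0, "grip": 0}, {"slide": [0, 0, 0], "turn": 0, "grip": 0}]}}

```text
t: 2.35
eef_pos: [0.5248, 0.0314, 0.0644]
tcp_rot: [[0.025, 1.0, -0.001], [1.0, -0.025, 0.0], [0.0, -0.001, -1.0]]
contact_force: [-0.4, 0.2, -1.0]
grip_width: 0.0
```

Request:
{"method": "play_rows", "body": {"targets": [{"slide": [0, 0, -0.003], "turn": 0, "grip": 0}, {"slide": [0, 0, 0], "turn": 0, "grip": 0}]}}

```text
t: 2.6
eef_pos: [0.5256, 0.0309, 0.0619]
tcp_rot: [[0.025, 1.0, 0.001], [1.0, -0.025, -0.0], [-0.0, 0.001, -1.0]]
contact_force: [0.3, -0.5, -0.3]
grip_width: 0.0003
```

Request:
{"method": "play_rows", "body": {"targets": [{"slide": [0, 0, -0.001], "turn": 0, "grip": 0}, {"slide": [0, 0, 0], "turn": 0, "grip": 0}]}}

```text
t: 2.85
eef_pos: [0.5255, 0.0305, 0.0604]
tcp_rot: [[0.026, 1.0, 0.0], [1.0, -0.026, -0.0], [-0.0, 0.0, -1.0]]
contact_force: [0.9, -0.5, -0.4]
grip_width: -0.0003
```

Request:
{"method": "play_rows", "body": {"targets": [{"slide": [0, 0, -0.001], "turn": 0, "grip": 0}, {"slide": [0, 0, 0], "turn": 0, "grip": 0}]}}

```text
t: 3.1
eef_pos: [0.5256, 0.0304, 0.0593]
tcp_rot: [[0.026, 1.0, 0.0], [1.0, -0.026, 0.0], [0.0, 0.0, -1.0]]
contact_force: [0.2, 0.3, 0.5]
grip_width: 0.0001
```

Request:
{"method": "play_rows", "body": {"targets": [{"slide": [0, 0, -0.001], "turn": 0, "grip": 0}, {"slide": [0, 0, 0], "turn": 0, "grip": 0}]}}

```text
t: 3.35
eef_pos: [0.5256, 0.0304, 0.0584]
tcp_rot: [[0.026, 1.0, 0.0], [1.0, -0.026, 0.0], [0.0, 0.0, -1.0]]
contact_force: [-0.6, 0.7, 1.3]
grip_width: 0.0
```

Request:
{"method": "play_rows", "body": {"targets": [{"slide": [0, 0, -0.0015], "turn": 0, "grip": 0}, {"slide": [0, 0, 0], "turn": 0, "grip": 0}]}}

```text
t: 3.6
eef_pos: [0.5256, 0.0304, 0.0569]
tcp_rot: [[0.026, 1.0, 0.0], [1.0, -0.026, -0.0], [-0.0, 0.0, -1.0]]
contact_force: [-0.7, 0.9, 3.4]
grip_width: 0.0001
```

Request:
{"method": "play_rows", "body": {"targets": [{"slide": [0, 0, 0.008], "turn": 0, "grip": 0}, {"slide": [-0.0016, -0.06, 0], "turn": 0, "grip": 0}, {"slide": [0, 0, -0.005], "turn": 0, "grip": 0}, {"slide": [0, 0, -0.001], "turn": 0, "grip": 0}, {"slide": [0, 0, 0], "turn": 0, "grip": 0}]}}

```text
t: 4.22
eef_pos: [0.5241, -0.0293, 0.0592]
tcp_rot: [[0.025, 1.0, 0.0], [1.0, -0.025, -0.0], [-0.0, 0.0, -1.0]]
contact_force: [0.6, -2.0, 2.9]
grip_width: 0.0002
```

Request:
{"method": "play_rows", "body": {"targets": [{"slide": [0, 0, -0.001], "turn": 0, "grip": 0}, {"slide": [0, 0, 0], "turn": 0, "grip": 0}]}}

```text
t: 4.47
eef_pos: [0.5241, -0.0291, 0.0583]
tcp_rot: [[0.024, 1.0, 0.0], [1.0, -0.024, -0.001], [-0.001, 0.0, -1.0]]
contact_force: [-0.9, -3.2, 7.2]
grip_width: -0.0001
```

```bash
cat > st.py <<'E'
from bench import observe
import numpy as np
o=observe(); print(o["eef_pos"].round(5),o["contact_force"].round(2),o["ft_torque"].round(3),o["t"])
E
python3 st.py;python3 st.py
```

```text
[ 0.52413 -0.02915  0.05832] [-0.91 -3.24  7.15] [-0.552  0.252  0.008] 4.475
[ 0.52413 -0.02915  0.05832] [-0.91 -3.24  7.15] [-0.552  0.252  0.008] 4.475
```

Request:
{"method": "play_rows", "body": {"targets": [{"slide": [0, 0, 0.008], "turn": 0, "grip": 0}, {"slide": [-0.0016, -0.06, 0], "turn": 0, "grip": 0}, {"slide": [0, 0, 0], "turn": 0, "grip": 0}, {"slide": [0, 0, -0.0055], "turn": 0, "grip": 0}, {"slide": [0, 0, 0], "turn": 0, "grip": 0}]}}

```text
t: 5.1
eef_pos: [0.5222, -0.0886, 0.0601]
tcp_rot: [[0.025, 1.0, -0.0], [1.0, -0.025, 0.0], [0.0, -0.0, -1.0]]
contact_force: [-0.1, -1.2, 2.4]
grip_width: -0.0001
```

```bash
python3 st.py
```

```text
[ 0.52216 -0.08861  0.06007] [-0.14 -1.18  2.43] [-0.176 -0.035  0.067] 5.1
```

Request:
{"method": "play_rows", "body": {"targets": [{"slide": [0, 0, -0.0005], "turn": 0, "grip": 0}, {"slide": [0, 0, 0], "turn": 0, "grip": 0}]}}

```text
t: 5.35
eef_pos: [0.5222, -0.0886, 0.06]
tcp_rot: [[0.024, 1.0, -0.0], [1.0, -0.024, 0.0], [0.0, -0.0, -1.0]]
contact_force: [-1.8, 0.3, 5.3]
grip_width: 0.0002
```

```bash
python3 st.py
```

```text
[ 0.52221 -0.08859  0.06002] [-1.85  0.26  5.27] [-0.063  0.267 -0.033] 5.35
```

Request:
{"method": "play_rows", "body": {"targets": [{"slide": [0, 0, 0.008], "turn": 0, "grip": 0}, {"slide": [-0.0016, -0.06, 0], "turn": 0, "grip": 0}, {"slide": [0, 0, 0], "turn": 0, "grip": 0}, {"slide": [0, 0, -0.008], "turn": 0, "grip": 0}, {"slide": [0, 0, 0], "turn": 0, "grip": 0}]}}

```text
t: 5.98
eef_pos: [0.5209, -0.1492, 0.06]
tcp_rot: [[0.025, 1.0, 0.0], [1.0, -0.025, -0.001], [-0.001, 0.0, -1.0]]
contact_force: [-1.6, -3.3, 4.9]
grip_width: -0.0002
```

```bash
python3 st.py
```

```text
[ 0.52095 -0.14923  0.05996] [-1.63 -3.32  4.91] [-0.483  0.17  -0.039] 5.975
```

Request:
{"method": "play_rows", "body": {"targets": [{"slide": [0, 0, -0.0005], "turn": 0, "grip": 0}, {"slide": [0, 0, 0], "turn": 0, "grip": 0}]}}

```text
t: 6.22
eef_pos: [0.521, -0.1492, 0.0599]
tcp_rot: [[0.024, 1.0, 0.0], [1.0, -0.024, -0.001], [-0.001, 0.0, -1.0]]
contact_force: [-2.4, -4.1, 7.6]
grip_width: 0.0001
```

```bash
python3 st.py
```

```text
[ 0.52099 -0.14918  0.05988] [-2.42 -4.1   7.62] [-0.556  0.433 -0.013] 6.225
```

Request:
{"method": "play_rows", "body": {"targets": [{"slide": [0, 0, 0.008], "turn": 0, "grip": 0}, {"slide": [-0.0016, -0.06, 0], "turn": 0, "grip": 0}, {"slide": [0, 0, 0], "turn": 0, "grip": 0}, {"slide": [0, 0, -0.008], "turn": 0, "grip": 0}, {"slide": [0, 0, 0], "turn": 0, "grip": 0}]}}

```text
t: 6.85
eef_pos: [0.519, -0.2087, 0.0589]
tcp_rot: [[0.025, 1.0, -0.001], [1.0, -0.025, -0.0], [-0.0, -0.001, -1.0]]
contact_force: [-0.6, -2.2, 3.0]
grip_width: 0.0003
```

```bash
python3 st.py
```

```text
[ 0.51899 -0.20868  0.05886] [-0.61 -2.16  2.97] [-0.291  0.113 -0.003] 6.85
```

Request:
{"method": "play_rows", "body": {"targets": [{"slide": [0, 0, -0.001], "turn": 0, "grip": 0}, {"slide": [0, 0, 0], "turn": 0, "grip": 0}]}}

```text
t: 7.1
eef_pos: [0.519, -0.2088, 0.0584]
tcp_rot: [[0.025, 1.0, -0.0], [1.0, -0.025, 0.001], [0.001, -0.0, -1.0]]
contact_force: [-1.8, 0.1, 4.8]
grip_width: 0.0001
```

```bash
python3 st.py
```

```text
[ 0.51901 -0.2088   0.05841] [-1.78  0.06  4.84] [0.021 0.234 0.03 ] 7.1
```

Request:
{"method": "play_rows", "body": {"targets": [{"slide": [0, 0, -0.0006], "turn": 0, "grip": 0}, {"slide": [0, 0, 0], "turn": 0, "grip": 0}, {"slide": [0, 0, 0], "turn": 0, "grip": 0}]}}

```text
t: 7.48
eef_pos: [0.519, -0.2088, 0.0579]
tcp_rot: [[0.025, 1.0, -0.0], [1.0, -0.025, 0.001], [0.001, -0.0, -1.0]]
contact_force: [-1.9, 0.1, 5.8]
grip_width: 0.0003
```

```bash
python3 st.py
```

```text
[ 0.51898 -0.20881  0.05794] [-1.94  0.12  5.76] [0.149 0.284 0.01 ] 7.475
```

Request:
{"method": "play_rows", "body": {"targets": [{"slide": [0, 0, 0.008], "turn": 0, "grip": 0}, {"slide": [0.0008, 0.03, 0], "turn": 0, "grip": 0}, {"slide": [0, 0, 0], "turn": 0, "grip": 0}, {"slide": [0, 0, -0.0075], "turn": 0, "grip": 0}, {"slide": [0, 0, 0], "turn": 0, "grip": 0}]}}

```text
t: 8.1
eef_pos: [0.5205, -0.1799, 0.0587]
tcp_rot: [[0.026, 1.0, 0.001], [1.0, -0.026, 0.0], [0.0, 0.001, -1.0]]
contact_force: [-0.3, 3.0, 10.2]
grip_width: -0.0
```

Request:
{"method": "play_rows", "body": {"targets": [{"slide": [0, 0, 0], "turn": 0, "grip": 0}, {"slide": [0, 0, 0], "turn": 0, "grip": 0}]}}

```text
t: 8.35
eef_pos: [0.5205, -0.1799, 0.0589]
tcp_rot: [[0.026, 1.0, 0.001], [1.0, -0.026, 0.0], [0.0, 0.001, -1.0]]
contact_force: [0.1, 3.6, 9.1]
grip_width: 0.0001
```

```bash
python3 st.py
```

```text
[ 0.52054 -0.17991  0.05891] [0.13 3.61 9.08] [ 0.747  0.126 -0.011] 8.35
```

Request:
{"method": "play_rows", "body": {"targets": [{"slide": [0, 0, 0], "turn": 0, "grip": 0}, {"slide": [0, 0, 0], "turn": 0, "grip": 0}]}}

```text
t: 8.6
eef_pos: [0.5205, -0.1799, 0.0589]
tcp_rot: [[0.026, 1.0, 0.001], [1.0, -0.026, 0.001], [0.001, 0.001, -1.0]]
contact_force: [-0.6, 3.2, 8.3]
grip_width: 0.0
```

```bash
python3 st.py
```

```text
[ 0.5205  -0.17987  0.05887] [-0.65  3.18  8.33] [0.713 0.158 0.011] 8.6
```

Request:
{"method": "play_rows", "body": {"targets": [{"slide": [0, 0, 0.008], "turn": 0, "grip": 0}, {"slide": [0.0014, 0.055, 0], "turn": 0, "grip": 0}, {"slide": [0.0014, 0.055, 0], "turn": 0, "grip": 0}, {"slide": [0, 0.02, 0], "turn": 0, "grip": 0}, {"slide": [0, 0, 0], "turn": 0, "grip": 0}]}}

```text
t: 9.22
eef_pos: [0.5227, -0.049, 0.0661]
tcp_rot: [[0.024, 1.0, -0.0], [1.0, -0.024, -0.0], [-0.0, -0.0, -1.0]]
contact_force: [-0.1, -1.0, 0.0]
grip_width: 0.0002
```

Request:
{"method": "play_rows", "body": {"targets": [{"slide": [0, 0, -0.0075], "turn": 0, "grip": 0}, {"slide": [0, 0, 0], "turn": 0, "grip": 0}, {"slide": [0, 0, 0], "turn": 0, "grip": 0}, {"slide": [0, 0, 0], "turn": 0, "grip": 0}]}}

```text
t: 9.72
eef_pos: [0.5237, -0.051, 0.0592]
tcp_rot: [[0.028, 1.0, 0.002], [1.0, -0.028, 0.0], [0.0, 0.002, -1.0]]
contact_force: [-0.9, 2.6, 5.7]
grip_width: 0.0002
```

```bash
python3 st.py
```

```text
[ 0.52366 -0.05104  0.05922] [-0.91  2.6   5.66] [ 0.497  0.021 -0.059] 9.725
```

Request:
{"method": "play_rows", "body": {"targets": [{"slide": [0, 0, 0], "turn": 0, "grip": 0}, {"slide": [0, 0, 0], "turn": 0, "grip": 0}]}}

```text
t: 9.98
eef_pos: [0.5237, -0.0511, 0.0592]
tcp_rot: [[0.028, 1.0, 0.002], [1.0, -0.028, 0.0], [0.0, 0.002, -1.0]]
contact_force: [0.4, 2.7, 6.9]
grip_width: -0.0001
```

```bash
python3 st.py
```

```text
[ 0.52367 -0.05107  0.05923] [0.36 2.69 6.86] [ 0.507 -0.04   0.011] 9.975
```

Request:
{"method": "play_rows", "body": {"targets": [{"slide": [0, 0, 0.008], "turn": 0, "grip": 0}, {"slide": [0.0014, 0.042, 0], "turn": 0, "grip": 0}, {"slide": [0, 0, 0], "turn": 0, "grip": 0}, {"slide": [0, 0, -0.009], "turn": 0, "grip": 0}, {"slide": [0, 0, 0], "turn": 0, "grip": 0}]}}

```text
t: 10.6
eef_pos: [0.5247, -0.0085, 0.0577]
tcp_rot: [[0.027, 1.0, 0.001], [1.0, -0.027, -0.0], [-0.0, 0.001, -1.0]]
contact_force: [-0.2, 1.6, 6.8]
grip_width: -0.0002
```

Request:
{"method": "play_rows", "body": {"targets": [{"slide": [0, 0, 0], "turn": 0, "grip": 0}, {"slide": [0, 0, 0], "turn": 0, "grip": 0}]}}

```text
t: 10.85
eef_pos: [0.5247, -0.0085, 0.058]
tcp_rot: [[0.026, 1.0, 0.001], [1.0, -0.026, -0.001], [-0.001, 0.001, -1.0]]
contact_force: [2.0, -0.8, 3.4]
grip_width: 0.0002
```

```bash
python3 st.py
```

```text
[ 0.52468 -0.00848  0.05805] [ 1.98 -0.85  3.37] [-0.191 -0.242  0.03 ] 10.85
```

Request:
{"method": "play_rows", "body": {"targets": [{"slide": [0, 0, 0], "turn": 0, "grip": 0}, {"slide": [0, 0, 0], "turn": 0, "grip": 0}]}}

```text
t: 11.1
eef_pos: [0.5245, -0.0082, 0.058]
tcp_rot: [[0.026, 1.0, 0.001], [1.0, -0.026, -0.001], [-0.001, 0.001, -1.0]]
contact_force: [1.6, -2.6, 4.5]
grip_width: 0.0001
```

```bash
python3 st.py
```

```text
[ 0.52451 -0.00818  0.05798] [ 1.61 -2.61  4.53] [-0.469 -0.329  0.013] 11.1
```

```bash
python3 - <<'E'
import numpy as np
from scipy.optimize import least_squares
D=np.array([(.0304,58.4,1.3),(.0304,56.9,3.4),(-.0293,59.2,2.9),(-.0291,58.32,7.15),(-.0886,60.07,2.43),(-.0886,60.02,5.27),(-.1492,59.96,4.91),(-.1492,59.88,7.62),(-.2087,58.86,2.97),(-.2088,58.41,4.84),(-.2088,57.94,5.76),(-.1799,58.7,10.2),(-.1799,58.91,9.1),(-.1799,58.88,8.33),(-.051,59.22,5.66),(-.051,59.23,6.9),(-.0085,57.7,6.8),(-.0085,58.05,3.4),(-.0082,57.98,4.5)])
s=D[:,0]+.09
def mod(p,two):
    c,k1,z0,w=p[:4];k2=p[4] if two else k1
    dl=np.maximum(0,s-c-w);dr=np.maximum(0,c-w-s)
    return z0-D[:,2]*(k1*dl**2+k2*dr**2)
def res(p,two,fw):
    q=p if fw else np.r_[p[:3],.02,p[4:]]
    comp=(mod(q,two)-q[2])/-D[:,2]
    return (mod(q,two)-D[:,1])/np.hypot(.1,.7*comp)
for two in(0,1):
  for fw in (0,1):
    r=least_squares(res,[-.02,60,60.1,.02]+[60]*two,x_scale=[.01,10,.1,.01]+[10]*two,args=(two,fw),loss="soft_l1")
    print(two,fw,r.x.round(4),r.cost); 
    if not two and not fw: print(r.fun.round(1))
E
```

```text
0 0 [-2.40000e-02  6.16034e+01  6.00156e+01  2.00000e-02] 3.7964413522670535
[ 0.6 -0.2  0.3 -0.8 -0.6 -0.1 -0.1  0.3  0.5 -0.2  0.3 -0.1 -0.6  0.4
  1.2  0.  -2.3  1.3 -0. ]
0 1 [-2.41000e-02  5.91414e+01  6.00272e+01  1.85000e-02] 3.7627482390105293
1 0 [-2.57000e-02  5.78623e+01  6.00125e+01  2.71000e-02  6.59651e+01] 3.707655244443953
1 1 [-2.58000e-02  5.58202e+01  6.00236e+01  1.86000e-02  6.34222e+01] 3.6795966815291363
```

Request:
{"method": "play_rows", "body": {"targets": [{"slide": [0, 0, 0.05], "turn": 0, "grip": 0}, {"slide": [0, 0.01, 0.05], "turn": 0.04, "grip": 0.06}, {"slide": [-0.008, 0.05, 0], "turn": 0.05, "grip": 0.06}, {"slide": [-0.009, 0.055, 0], "turn": 0.05, "grip": 0.06}, {"slide": [-0.009, 0.055, 0], "turn": 0.064, "grip": 0.06}]}}

```text
t: 11.72
eef_pos: [0.4962, 0.1639, 0.1567]
tcp_rot: [[-0.178, 0.984, -0.003], [0.984, 0.178, 0.0], [0.001, -0.003, -1.0]]
contact_force: [0.9, 0.4, 0.3]
grip_width: 0.06
```

Request:
{"method": "play_rows", "body": {"targets": [{"slide": [-0.009, 0.055, 0], "turn": 0, "grip": 0.06}, {"slide": [-0.009, 0.055, 0], "turn": 0, "grip": 0.06}, {"slide": [-0.008, 0.055, 0], "turn": 0, "grip": 0.06}, {"slide": [0, 0.038, 0], "turn": 0, "grip": 0.06}, {"slide": [0, 0, 0], "turn": 0, "grip": 0.06}]}}

```text
t: 12.35
eef_pos: [0.47, 0.3674, 0.1563]
tcp_rot: [[-0.181, 0.983, -0.003], [0.983, 0.181, -0.001], [-0.0, -0.003, -1.0]]
contact_force: [0.6, 0.1, -0.8]
grip_width: 0.0601
```

```bash
python3 st.py; python3 - <<'E'
from h import *
t=camera("top"); s=camera("scene")
cv2.imwrite("pics/t1.png",cv2.resize(t[170:270,130:260,::-1],None,fx=6,fy=6,interpolation=cv2.INTER_CUBIC))
cv2.imwrite("pics/s1.png",cv2.resize(s[130:240,330:470,::-1],None,fx=5,fy=5,interpolation=cv2.INTER_CUBIC))
E
```

```text
[0.47001 0.36737 0.15625] [ 0.62  0.1  -0.77] [ 0.019 -0.004  0.06 ] 12.35
```

View pics/s1.png

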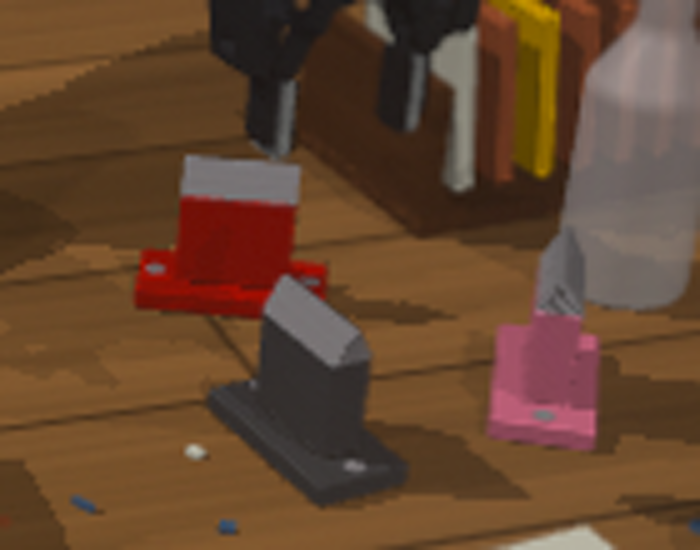

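The scene crop shows the fingers straddling the dark iron's line, from above. The red and pink look-alikes are clear of the fingers.

Request:
{"method": "play_rows", "body": {"targets": [{"slide": [0.0024, -0.002, -0.04], "turn": 0, "grip": 0.06}, {"slide": [0, 0, -0.04], "turn": 0, "grip": 0.06}, {"slide": [0, 0, -0.035], "turn": 0, "grip": 0.06}, {"slide": [0, 0, -0.018], "turn": 0, "grip": 0.06}, {"slide": [0, 0, 0], "turn": 0, "grip": 0.06}]}}

```text
t: 13.08
eef_pos: [0.4736, 0.362, 0.0235]
tcp_rot: [[-0.176, 0.984, -0.003], [0.984, 0.176, -0.001], [-0.001, -0.003, -1.0]]
contact_force: [0.6, -0.5, 0.3]
grip_width: 0.0601
```

```bash
python3 st.py; python3 - <<'E'
from h import *
t=camera("top"); s=camera("scene")
cv2.imwrite("pics/s2.png",cv2.resize(s[130:240,330:470,::-1],None,fx=5,fy=5,interpolation=cv2.INTER_CUBIC))
E
```

```text
[0.47363 0.36204 0.02347] [ 0.59 -0.5   0.28] [ 0.014 -0.004 -0.004] 13.075
```

View pics/s2.png

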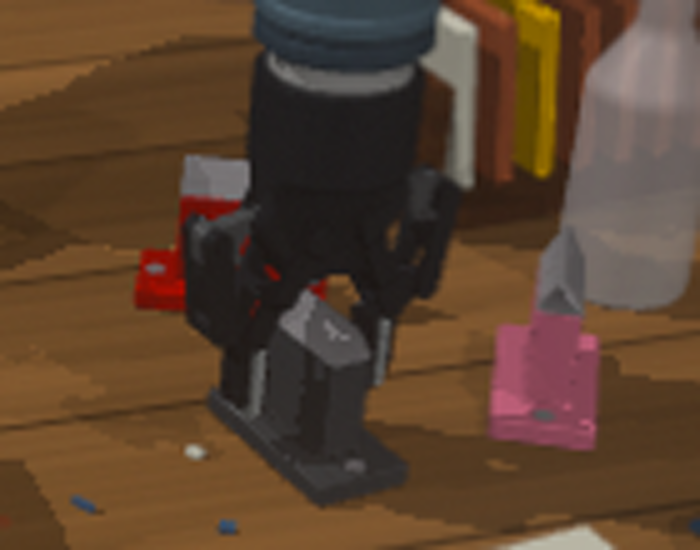

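Request:
{"method": "play_rows", "body": {"targets": [{"slide": [0, 0.002, 0], "turn": 0, "grip": 0.06}, {"slide": [0, 0, 0], "turn": 0, "grip": 0.06}]}}

```text
t: 13.42
eef_pos: [0.4752, 0.366, 0.026]
tcp_rot: [[-0.178, 0.984, 0.002], [0.984, 0.178, 0.001], [0.001, 0.002, -1.0]]
contact_force: [0.1, -0.6, -0.2]
grip_width: 0.0603
```

Request:
{"method": "play_rows", "body": {"targets": [{"slide": [0, 0, 0], "turn": 0, "grip": 0.035}, {"slide": [0, 0, 0], "turn": 0, "grip": 0.02}, {"slide": [0, 0, 0], "turn": 0, "grip": 0.012}, {"slide": [0, 0, 0], "turn": 0, "grip": 0.012}, {"slide": [0, 0, 0], "turn": 0, "grip": 0.012}], "newtons": 50}}

```text
t: 14.05
eef_pos: [0.4746, 0.3658, 0.025]
tcp_rot: [[-0.177, 0.984, 0.0], [0.984, 0.177, 0.001], [0.001, 0.001, -1.0]]
contact_force: [-1.1, 2.9, 3.8]
grip_width: 0.0214
```

```bash
python3 st.py
```

```text
[0.4746  0.3658  0.02505] [-1.13  2.89  3.75] [ 0.341  0.227 -0.022] 14.05
```

Request:
{"method": "play_rows", "body": {"targets": [{"slide": [0, 0, 0.01], "turn": 0, "grip": 0.012}, {"slide": [0, 0, 0.03], "turn": 0, "grip": 0.012}, {"slide": [0, 0, 0.04], "turn": 0, "grip": 0.012}, {"slide": [0, 0, 0.04], "turn": 0, "grip": 0.012}, {"slide": [0, 0, 0.02], "turn": 0, "grip": 0.012}]}}

```text
t: 14.68
eef_pos: [0.4747, 0.3652, 0.1661]
tcp_rot: [[-0.177, 0.984, 0.001], [0.984, 0.177, 0.0], [-0.0, 0.001, -1.0]]
contact_force: [0.8, 0.0, -7.6]
grip_width: 0.0215
```

Request:
{"method": "play_rows", "body": {"targets": [{"slide": [0.003, -0.04, 0], "turn": -0.04, "grip": 0.012}, {"slide": [0.005, -0.05, 0], "turn": -0.05, "grip": 0.012}, {"slide": [0.005, -0.05, 0], "turn": -0.05, "grip": 0.012}, {"slide": [0.005, -0.05, 0], "turn": -0.064, "grip": 0.012}, {"slide": [0.005, -0.05, 0], "turn": 0, "grip": 0.012}]}}

```text
t: 15.3
eef_pos: [0.4961, 0.1236, 0.1632]
tcp_rot: [[0.026, 1.0, -0.003], [1.0, -0.026, -0.0], [-0.0, -0.003, -1.0]]
contact_force: [0.6, -0.4, -7.6]
grip_width: 0.0215
```

Request:
{"method": "play_rows", "body": {"targets": [{"slide": [0.006, -0.05, 0], "turn": 0, "grip": 0.012}, {"slide": [0.006, -0.05, 0], "turn": 0, "grip": 0.012}, {"slide": [0.006, -0.05, 0], "turn": 0, "grip": 0.012}, {"slide": [0.006, -0.05, 0], "turn": 0, "grip": 0.012}, {"slide": [0.003, -0.04, 0], "turn": 0, "grip": 0.012}]}}

```text
t: 15.92
eef_pos: [0.5233, -0.1164, 0.1632]
tcp_rot: [[0.027, 1.0, -0.003], [1.0, -0.027, 0.001], [0.001, -0.003, -1.0]]
contact_force: [0.5, 0.6, -6.7]
grip_width: 0.0214
```

Request:
{"method": "play_rows", "body": {"targets": [{"slide": [0, 0, -0.035], "turn": 0, "grip": 0.012}, {"slide": [0, 0, -0.025], "turn": 0, "grip": 0.012}, {"slide": [0, 0, 0], "turn": 0, "grip": 0.012}, {"slide": [0, 0, 0], "turn": 0, "grip": 0.012}]}}

```text
t: 16.42
eef_pos: [0.5246, -0.1146, 0.105]
tcp_rot: [[0.026, 1.0, -0.0], [1.0, -0.026, -0.0], [-0.0, -0.0, -1.0]]
contact_force: [0.8, -0.8, -7.3]
grip_width: 0.0213
```

```bash
python3 st.py; python3 - <<'E'
from h import *
t=camera("top"); s=camera("scene"); print(observe()["tcp_rot"].round(3).tolist(),observe()["eef_pos"])
cv2.imwrite("pics/t3r.png",t[:,:,::-1]);cv2.imwrite("pics/s3r.png",s[:,:,::-1])
cv2.imwrite("pics/s3.png",cv2.resize(s[180:300,120:280,::-1],None,fx=5,fy=5,interpolation=cv2.INTER_CUBIC))
cv2.imwrite("pics/t3.png",cv2.resize(t[150:250,280:400,::-1],None,fx=6,fy=6,interpolation=cv2.INTER_CUBIC))
E
```

```text
[ 0.52456 -0.11459  0.10498] [ 0.75 -0.81 -7.3 ] [-0.025 -0.026 -0.026] 16.425
[[0.025, 1.0, 0.002], [1.0, -0.025, -0.001], [-0.001, 0.002, -1.0]] [ 0.52535147 -0.11485097  0.10594865]
```

View pics/s3.png

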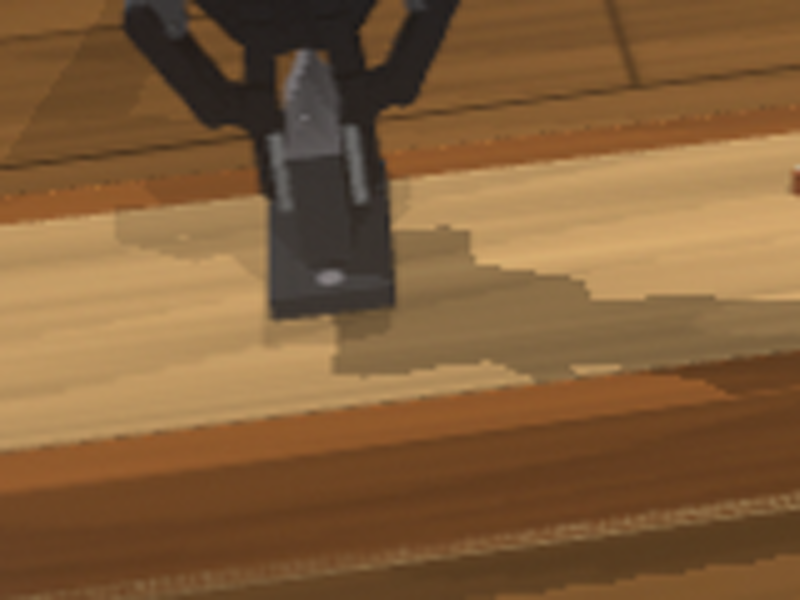

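View pics/t3.png

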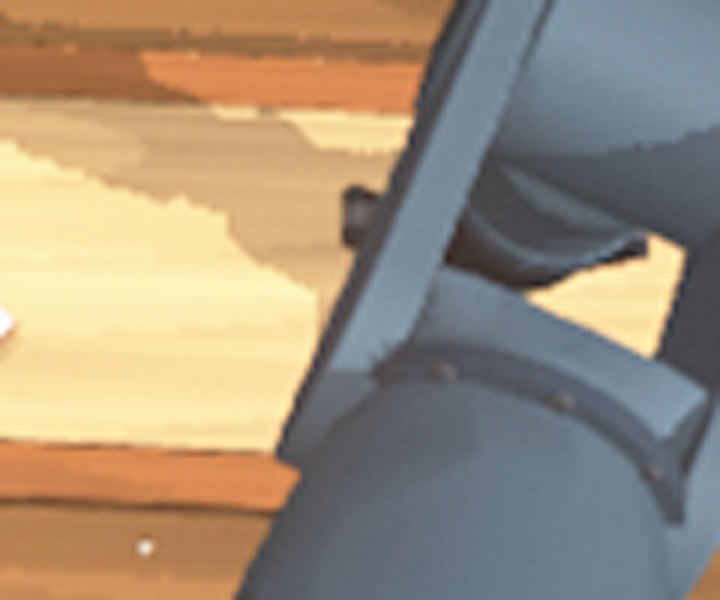

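```bash
python3 - <<'E'
from h import *
cr=lambda p,k,o:(np.array(p)+.5)/k-.5+np.array(o)
uv=cr([(270,290),(393,280),(272,318),(393,306)],5,(120,180))
S=[(.05,-.025,.012),(.05,.025,.012),(.05,-.025,0),(.05,.025,0)]
# image right in scene = +y
f=lambda q:(proj("scene",world([q[0],q[1],q[2],.0805],S))-uv).ravel()
r=least_squares(f,[.52,-.115,0]);print(r.x,r.fun.round(2))
t=cv2.imread("pics/scene0.png")
cv2.imwrite("pics/sb.png",cv2.resize(t[195:300,65:340],None,fx=2.9,fy=2.9,interpolation=cv2.INTER_CUBIC))
E
```

```text
[ 0.51920339 -0.11140171 -0.10154369] [-0.76  0.22  0.19  0.13 -0.3  -0.36  0.88 -0.06]
```

View pics/sb.png

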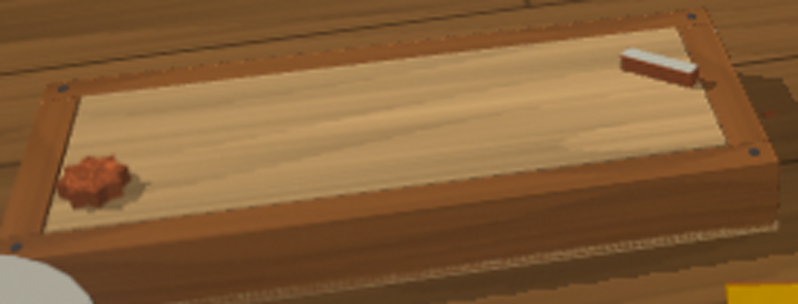

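```bash
python3 - <<'E'
from h import *
cr=lambda p,k,o:(np.array(p)+.5)/k-.5+np.array(o)
uv=cr([(270,290),(393,280),(272,318),(393,306)],5,(120,180))
S=[(.05,-.025,.012),(.05,.025,.012),(.05,-.025,0),(.05,.025,0)]
f=lambda q:(proj("scene",world([q[0],q[1],-.026,.0805],S))-uv).ravel()
r=least_squares(f,[.52,-.115]);print(r.x,r.fun.round(2))
bc=cr([(78,97),(677,28),(724,146),(44,233)],2.9,(65,195))
P=[(-.083,-.2295,.06),(-.083,.2295,.06),(.083,.2295,.06),(.083,-.2295,.06)]
print(fit([("scene",P,bc)],[.52,-.09,0]))
E
```

```text
[ 0.51894297 -0.11512556] [-0.78  0.74  0.2  -0.41 -0.31  0.16  0.89 -0.6 ]
(array([ 0.52382594, -0.0908288 , -0.03060941]), array([[ 0.45086563,  0.0234565 ],
       [-0.48435683,  0.06402532],
       [ 0.90462904, -0.20528832],
       [-0.83152415, -0.10353895]]))
```

Request:
{"method": "play_rows", "body": {"targets": [{"slide": [0.001, 0, -0.01], "turn": -0.002, "grip": 0.012}, {"slide": [0, 0, -0.006], "turn": 0, "grip": 0.012}, {"slide": [0, 0, 0], "turn": 0, "grip": 0.012}, {"slide": [0, 0, 0], "turn": 0, "grip": 0.012}]}}

```text
t: 17.02
eef_pos: [0.5255, -0.1146, 0.0887]
tcp_rot: [[0.028, 1.0, -0.0], [1.0, -0.028, -0.0], [-0.0, -0.0, -1.0]]
contact_force: [1.2, 0.1, -6.3]
grip_width: 0.0214
```

```bash
python3 st.py; python3 - <<'E'
from h import *
s=camera("scene"); print(observe()["tcp_rot"].round(3).tolist(),observe()["eef_pos"])
cv2.imwrite("pics/s4.png",cv2.resize(s[190:280,140:240,::-1],None,fx=8,fy=8,interpolation=cv2.INTER_CUBIC)[:600])
E
```

```text
[ 0.52547 -0.11462  0.08865] [ 1.23  0.14 -6.35] [-0.027 -0.042 -0.029] 17.025
[[0.028, 1.0, 0.0], [1.0, -0.028, -0.0], [-0.0, 0.0, -1.0]] [ 0.52562512 -0.11466805  0.08884347]
```

View pics/s4.png

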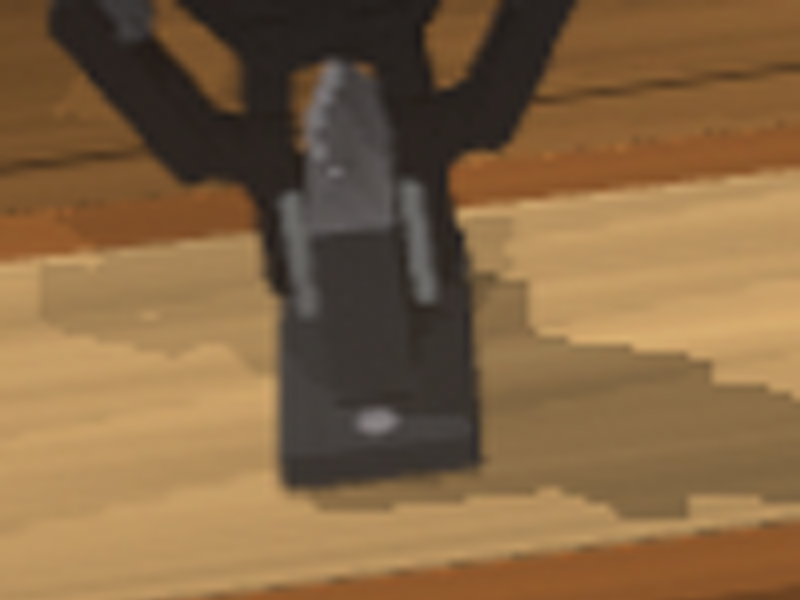

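```bash
python3 - <<'E'
from h import *
cr=lambda p,k,o:(np.array(p)+.5)/k-.5+np.array(o)
uv=cr([(283,455),(476,440),(286,490),(480,467)],8,(140,190))
S=[(.05,-.025,.012),(.05,.025,.012),(.05,-.025,0),(.05,.025,0)]
for z in(.063,.0635,.0645):
  f=lambda q:(proj("scene",world([q[0],q[1],-.028,z],S))-uv).ravel()
  r=least_squares(f,[.52,-.115]);print(z,r.x,r.fun.round(2))
E
```

```text
0.063 [ 0.52213239 -0.11499175] [-0.8   0.09  0.47 -1.19 -0.32  0.65  0.65  0.35]
0.0635 [ 0.52286315 -0.11496484] [-0.81  0.09  0.48 -1.2  -0.33  0.65  0.66  0.35]
0.0645 [ 0.52432466 -0.11491102] [-0.83  0.09  0.51 -1.21 -0.36  0.66  0.69  0.35]
```

Request:
{"method": "play_rows", "body": {"targets": [{"slide": [0, 0, -0.002], "turn": 0, "grip": 0.012}, {"slide": [0, 0, -0.001], "turn": 0, "grip": 0.012}, {"slide": [0, 0, 0], "turn": 0, "grip": 0.012}]}}

```text
t: 17.45
eef_pos: [0.5254, -0.1146, 0.0856]
tcp_rot: [[0.028, 1.0, -0.0], [1.0, -0.028, 0.0], [0.0, -0.0, -1.0]]
contact_force: [0.2, -0.0, -7.2]
grip_width: 0.0216
```

```bash
python3 st.py
```

```text
[ 0.52538 -0.11455  0.08559] [ 0.21 -0.04 -7.24] [ 0.033 -0.004  0.03 ] 17.45
```

Request:
{"method": "play_rows", "body": {"targets": [{"slide": [0, 0, -0.0005], "turn": 0, "grip": 0.012}, {"slide": [0, 0, 0], "turn": 0, "grip": 0.012}]}}

```text
t: 17.7
eef_pos: [0.5255, -0.1146, 0.0852]
tcp_rot: [[0.028, 1.0, 0.0], [1.0, -0.028, 0.0], [0.0, 0.0, -1.0]]
contact_force: [0.5, -0.1, -7.4]
grip_width: 0.0214
```

```bash
python3 st.py
```

```text
[ 0.52546 -0.11462  0.08519] [ 0.47 -0.09 -7.37] [ 0.001 -0.032 -0.031] 17.7
```

Request:
{"method": "play_rows", "body": {"targets": [{"slide": [0, 0, -0.0005], "turn": 0, "grip": 0.012}, {"slide": [0, 0, 0], "turn": 0, "grip": 0.012}]}}

```text
t: 17.95
eef_pos: [0.5255, -0.1146, 0.085]
tcp_rot: [[0.028, 1.0, 0.0], [1.0, -0.028, -0.0], [-0.0, 0.0, -1.0]]
contact_force: [-1.8, 0.2, -2.1]
grip_width: 0.022
```

```bash
python3 st.py
```

```text
[ 0.52551 -0.1146   0.08505] [-1.83  0.19 -2.14] [0.098 0.337 0.004] 17.95
```

Contact has been made and the load is coming off the wrist. I'll lower a little more, then release.

Request:
{"method": "play_rows", "body": {"targets": [{"slide": [0, 0, -0.0003], "turn": 0, "grip": 0.012}, {"slide": [0, 0, 0], "turn": 0, "grip": 0.012}]}}

```text
t: 18.2
eef_pos: [0.5256, -0.1146, 0.085]
tcp_rot: [[0.028, 1.0, 0.0], [1.0, -0.028, -0.0], [-0.0, 0.0, -1.0]]
contact_force: [-4.3, 1.3, 4.9]
grip_width: 0.0212
```

```bash
python3 st.py
```

```text
[ 0.52556 -0.11463  0.08505] [-4.26  1.27  4.85] [ 0.326  0.736 -0.057] 18.2
```

Request:
{"method": "play_rows", "body": {"targets": [{"slide": [0, 0, 0], "turn": 0, "grip": 0.026}, {"slide": [0, 0, 0], "turn": 0, "grip": 0.034}, {"slide": [0, 0, 0], "turn": 0, "grip": 0.045}, {"slide": [0, 0, 0], "turn": 0, "grip": 0.055}, {"slide": [0, 0, 0], "turn": 0, "grip": 0.06}]}}

```text
t: 18.82
eef_pos: [0.5255, -0.1146, 0.0844]
tcp_rot: [[0.028, 1.0, 0.0], [1.0, -0.028, -0.0], [-0.0, 0.0, -1.0]]
contact_force: [0.1, -0.0, -0.3]
grip_width: 0.0597
```

```bash
python3 st.py
```

```text
[ 0.5255  -0.11463  0.08437] [ 0.15 -0.05 -0.27] [ 0.001 -0.04   0.045] 18.825
```

Request:
{"method": "play_rows", "body": {"targets": [{"slide": [0, 0, 0.02], "turn": 0, "grip": 0.06}, {"slide": [0, 0, 0.04], "turn": 0, "grip": 0.06}, {"slide": [0, 0, 0.05], "turn": 0, "grip": 0.06}, {"slide": [0, 0, 0.03], "turn": 0, "grip": 0.06}, {"slide": [0, 0, 0], "turn": 0, "grip": 0.06}]}}

```text
t: 19.45
eef_pos: [0.5271, -0.1153, 0.2275]
tcp_rot: [[0.028, 1.0, 0.006], [1.0, -0.028, -0.003], [-0.002, 0.006, -1.0]]
contact_force: [-0.8, 0.8, 0.5]
grip_width: 0.06
```

Request:
{"method": "play_rows", "body": {"targets": [{"slide": [-0.02, 0.055, 0], "turn": 0, "grip": 0.06}, {"slide": [-0.02, 0.055, 0], "turn": 0, "grip": 0.06}, {"slide": [-0.02, 0.055, 0], "turn": 0, "grip": 0.06}, {"slide": [-0.02, 0.055, 0], "turn": 0, "grip": 0.06}, {"slide": [-0.02, 0.055, 0], "turn": 0, "grip": 0.06}]}}

```text
t: 20.08
eef_pos: [0.4238, 0.1619, 0.223]
tcp_rot: [[0.028, 1.0, -0.002], [1.0, -0.028, -0.0], [-0.0, -0.002, -1.0]]
contact_force: [0.4, 0.1, 0.2]
grip_width: 0.0597
```

```bash
python3 st.py; python3 - <<'E'
from h import *
s=camera("scene");t=camera("top")
cv2.imwrite("pics/s5r.png",s[:,:,::-1]);cv2.imwrite("pics/t5r.png",t[:,:,::-1])
cv2.imwrite("pics/s5.png",cv2.resize(s[190:280,140:240,::-1],None,fx=8,fy=8,interpolation=cv2.INTER_CUBIC)[:600])
cv2.imwrite("pics/t5.png",cv2.resize(t[150:250,290:400,::-1],None,fx=6,fy=6,interpolation=cv2.INTER_CUBIC))
E
```

```text
[0.42381 0.16187 0.22298] [0.37 0.07 0.23] [ 0.001  0.006 -0.011] 20.075
```

View pics/s5.png

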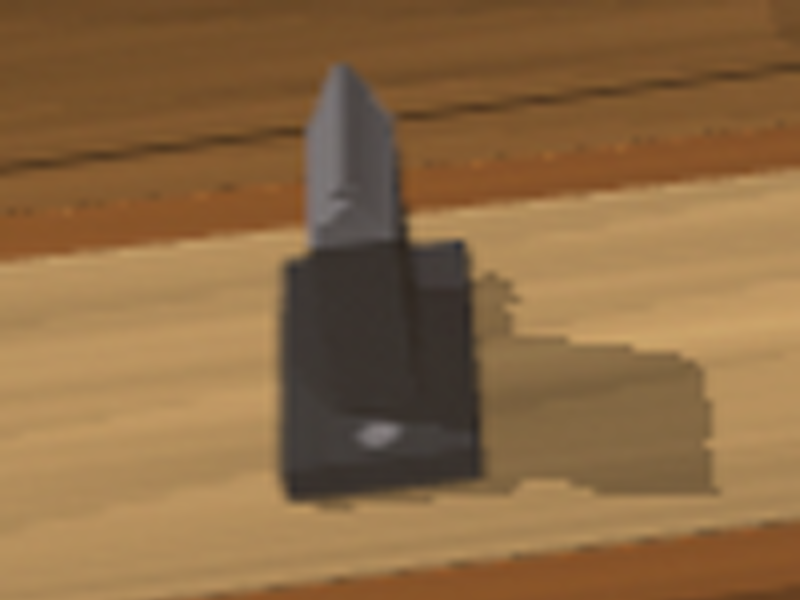

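View pics/t5.png

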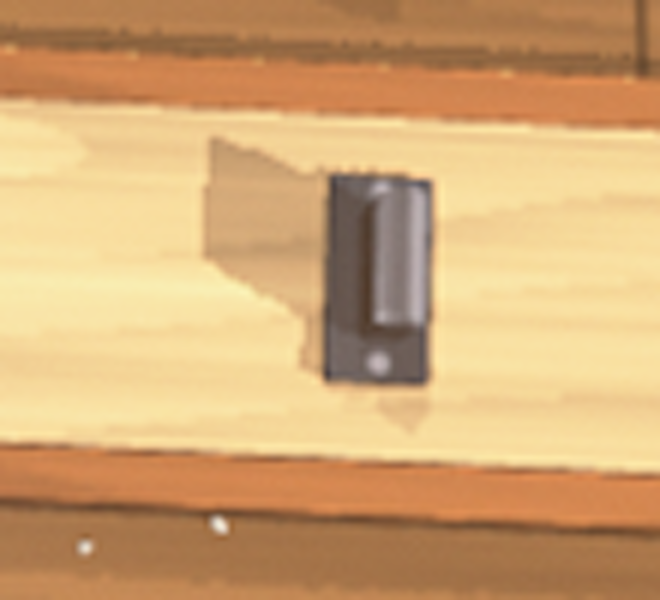

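View pics/t5r.png

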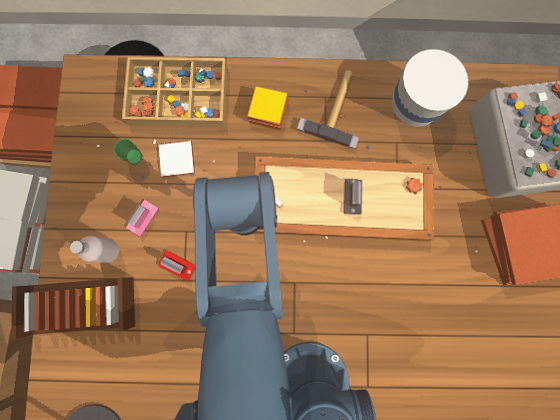

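```bash
python3 - <<'E'
from h import *
cr=lambda p,k,o:(np.array(p)+.5)/k-.5+np.array(o)
it=cr([(330,175),(432,182),(428,383),(323,380)],6,(290,150))
I=[(.05,.025,.012),(.05,-.025,.012),(-.05,-.025,.012),(-.05,.025,.012)]
I2=[(.05,.025,.06+.012),(.05,-.025,.072),(-.05,-.025,.072),(-.05,.025,.072)]
print("top",fit([("top",I2,it)],[.52,-.11,0]))
ss=cr([(287,466),(476,443),(290,498),(481,477),(287,262),(464,241),(340,65)],8,(140,190))
S=[(.05,-.025,.072),(.05,.025,.072),(.05,-.025,.06),(.05,.025,.06),(-.05,-.025,.072),(-.05,.025,.072),(-.03,0,.14)]
print("scene",fit([("scene",S,ss)],[.52,-.11,0]))
# board edges at iron in both views
e=unproj("top",cr([(378,114),(378,458)],6,(290,150)),.06);print(e,e.mean(0))
e=unproj("scene",cr([(355,221),(395,567)],8,(140,190)),.06);print(e,e.mean(0))
E
```

```text
top (array([ 0.5225071 , -0.11427296, -0.03499181]), array([[-0.22081522, -0.26613524],
       [ 0.21222537, -0.48025609],
       [ 0.0913911 ,  0.60743545],
       [-0.08206911,  0.15194233]]))
scene (array([ 0.52285798, -0.11471077, -0.03061938]), array([[-0.99739617,  0.12982413],
       [ 0.74611817, -0.12425391],
       [-0.52452865,  1.04515787],
       [ 0.79626914,  0.5287243 ],
       [-0.81272013, -0.70712599],
       [ 0.36508888, -0.7933362 ],
       [ 0.22567425, -0.42920756]]))
[[ 0.60605319 -0.11710704  0.06      ]
 [ 0.4388099  -0.11558383  0.06      ]] [ 0.52243155 -0.11634543  0.06      ]
[[ 0.43855455 -0.11833426  0.06      ]
 [ 0.60418411 -0.11587968  0.06      ]] [ 0.52136933 -0.11710697  0.06      ]
```

View pics/s5r.png

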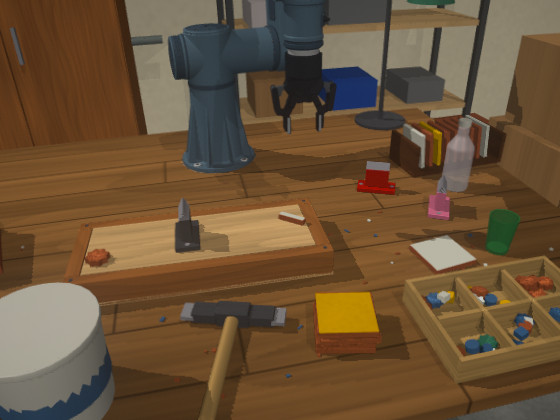

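Request:
{"method": "play_rows", "body": {"targets": [{"slide": [0, 0, 0], "turn": 0, "grip": 0.06}, {"slide": [0, 0, 0], "turn": 0, "grip": 0.06}]}}

```text
t: 20.42
eef_pos: [0.4257, 0.1593, 0.2238]
tcp_rot: [[0.029, 1.0, -0.001], [1.0, -0.029, -0.0], [-0.0, -0.001, -1.0]]
contact_force: [0.7, -0.9, 0.2]
grip_width: 0.0603
```

The iron stands upright at (187,228). The star (97,257), slip (292,217) and tile (443,253) have not moved, and the gripper is clear.

```bash
python3 -c "
from bench import close_job
print(close_job())"
```

```text
the job is handed in; nothing more can be done
None
```

The cutting iron is standing upright on the board over the hidden bearer, released, and the job is handed in at about 20.4 s of the 72 s allowed.

- **Finding the bearer:** I pressed with closed fingertips at seven spots along the board, with readings up to about 10 N. The board stood solid at and around the bearer and gave on both sides. Four variants of the fit put the bearer's middle line 24–26 mm towards −y from the bench centre, at world y ≈ −0.1145. Force readings were noisy (about 0.7 N), so that line is good to roughly 3 mm.
- **Placing the iron:** I gripped the dark iron by its blade and lowered it until the board took the load. After release the wrist force returned to zero.
- **Final position:** Fitted from the pictures, the two cameras put it at (0.5225, −0.1143) and (0.5229, −0.1147). That is within about 1.5 mm of midway between the board's front and back edges, and on the bearer line.
- **Alignment:** The blade angle read −0.031 and −0.035 rad. The two cameras put the bench at −0.026 and −0.031 rad, so the blade is in line to about half a degree.
- **Other pieces:** The star, slip and tile looked unmoved in the last scene picture. The arm hid most of the slip in the top view, so I checked it in the scene view only.

No check failed. The only disagreement was one scene estimate while the iron was still held high, which differed from the tool position by about 4 mm front to back. It agreed once the iron was lower.

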